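# Load the contact grill with tongs and hold its lid at the hover line

### The arm

A 6-joint arm with a two-finger parallel gripper is mounted at the origin on the work surface. World frame = base frame: x ahead of the robot, y to its left, z up, the work surface at z = 0. Lengths are in m, angles in rad, forces in N, time in s.
With the tool pointing down it reaches from about 0.35 to 0.975 m from the base axis. Payload 4.9 kg.
Tool frame: the origin (TCP) lies on the front face of the gripper's body, between the roots of the fingers; the fingertips stand 73 mm ahead of it and the grasp point (between the pads) lies 54 mm ahead of it; z points along the fingers, y is the line along which they close (so a half turn about z gives the same grasp; the last joint's range is limited). The gripper opens to 85 mm and grips with 20 to 120 N. Pads are 22 mm wide; open, the fingers measure 114 mm over their backs; the gripper's body (76 mm by 85 mm) begins 54 mm behind the grasp point. The pads swing forward as they close: fully open they stand 13 mm farther back than shut.
Start: joints at [1.206, 0.053, 1.613, -0, 1.476, -0.119], TCP at [0.152, 0.606, 0.304] pointing down, gripper open.
Joint ranges: [-3.01, 3.01], [-1.01, 2.22], [0.06, 2.58], [-1.02, 4.17], [0.09, 2.62], [-3.14, 3.14]. Speed limits (rad/s): [2.57, 2.57, 3.14, 3.14, 3.14, 3.14].

### API

Orientations are given as a rotation vector (axis times angle).
In Python, from station import status, imaging, order gives the robot as it stands.
- The arm moves only by the tool arm_command, never from a script. Its argument "increments" is a list of rows, each an object with "slide": the shift along the tool's x, y, z in m, a list of three; "spin": the turn about the tool's z in degrees; "gripper": the opening, from -1 (shut) to 1 (fully open). In form: [{"slide": [x, y, z], "spin": spin, "gripper": gripper}, ...]. A call has 1 to 8 rows; each row is the pose to reach, as a shift and turn from the pose commanded when the call began, along the tool's axes at that moment; what a row does not reach only later rows make up. A row lasts 1/12 s, in which the tool goes at most 41.7 mm and 7.16 degrees, less where a joint would pass 70% of its speed; a pose out of reach is approached as far as the arm can. A call with a gripper value outside its range is refused whole. The fingers move at their own pace and stop on an object; "newtons" is the grip in N (left out, the last holds). Time passes only in rows, so rows that repeat a pose let the fingers close. It gives the time, the measured TCP pose, the force, the opening and the grip force at its end, in the units of the state.
- status.get_obs(): the state, without advancing time (a new reading comes with each control period).
- imaging.get_image(name): name is "scene" or "top"; returns a dict with "frame" (384x512x3 uint8, red, green, blue), "vfov" (degrees; the focal length in pixels is half the picture's height over the tangent of half this angle, whatever the lens; pixels are square), "cx", "cy" (the principal point, pixels), "view" (4x4, takes a point from world to camera coordinates). Camera axes: x right, y up, looking along -z (the intrinsics and any distortion apply to the point x, -y, -z); pixel columns grow to the right and rows downward; lengths in m; the calibration is good to about 2 mm. A picture is of the moment at which its call begins. There is no depth.
- order.finish_job(): hands the job in; it is judged then, once.
The state is a dict: "t": time; "q": joint angles; "dq": joint speeds; "effort": joint torques, N m; "tool_pos": TCP position; "tool_rot": TCP orientation; "contact_force": force on the tool from outside, world axes, zero at the start; "wrist_torque": the same for the moment, N m; "opening": finger opening in m; "grip_force": force on a finger pad.
Only numpy, scipy, OpenCV 4.12 (cv2) and the standard library are available. Lean on these libraries where they do the work, as an engineer would, in place of code of your own. Each camera call takes 0.05 s, during which the arm holds its last target. There are 200 camera calls.

### The job

With the tongs, lift the cheese toast off the wooden board and lay it, without dropping it, flat on the open contact grill's lower plate, cheese up, beside the toast already there. Lay the tongs back on the board and let go of them, then take the lid by its bar handle, lower it until its white line meets the white line on the hinge cheek, and hold it there, over both toasts and touching neither: you finish still holding the lid. Keep the fingers off the bread and leave everything else where it is.

Things in the scene. Friction and masses are not known exactly. Their poses are not given: they have to be found in the camera images.
- board: Wooden board, flat slab 300 (its x) by 270 (its y) by 12 mm high, fixed. Origin: centre of its underside, on the worktop (z = 0). At the start the tongs (its +y side), the toast to be moved (-y side), a ramekin and a butter knife lie on it. Grill and board stand side by side; which is left and which is right varies.
- toast: The cheese toast to be moved, on the board: a crisp slice of baguette, rigid oblong, 60 mm long (its x), 40 mm wide (its y), bread 12 mm thick with a 2 mm cheese slice on top, 25 g. Origin: centre of its underside, z up. Take it with the tongs across its 40 mm width.
- tongs: Steel spring tongs, 175 mm long, 64 g, lying on edge on the board: they open and close level, arms 18 mm high, 4 mm thick. Origin: centre line, underside, mid grip flats; x to the jaws, z up. Flats (black inlays) x = -28 to 28 mm, 48 mm wide outside at rest. The spring pushes each out with 5 to 8 N: the tongs stay in a gripper kept at 36 to 45 mm opening, jaws wider than the toast.
- tongs_jaws (a point): Midpoint between the tongs' jaw pads: x = 72 mm, 9 mm above the underside. Pads are flat, 18 mm high, from x = 56 to 88 mm; gap inside 67 mm at rest, 40 mm (then parallel) when the flats are squeezed to 34 mm over the outside. The gap changes 1.9 times as much as the width over the flats.
- tongs_bend (a point): Middle of the round 17 mm bend that joins the two arms at the tongs' back end, their pivot: x = -80 mm, 9 mm above the underside.
- toast_done: The toast already lying on the left half (+y side) of the grill's lower plate, the same kind and size as the other; it stays where it is. Origin: centre of its underside.
- grill: Contact grill (sandwich press) 190 mm deep (x), 230 mm wide (y), fixed, hinged at the back (+x), front to the robot. Origin: centre of its underside (z = 0). Lower plate flat and level, 50 mm above the worktop, x = -91 to 74, y = -102 to 102 mm; free half: -y side (middle x = -10, y = -52 mm). Round hinge cheeks at both ends of the hinge bear a raised white radial line, 0.45 rad above level.
- grill_hinge (a point): Point on the hinge axis, midway between the cheeks: x = +85, z = 58 mm in the grill's frame. The axis runs along the grill's y.
- grill_lid (a joint): Lid angle, rad: 0 closed and level, growing as it opens; it starts leaning open on its back stop at 1.65 (or settling onto it). The white line on its side edge meets the cheek's white line at 0.45. The lid weighs about 0.6 kg, is 42 mm thick, and its hinge runs freely: below about 1.35 rad it falls shut unless held; at the line that takes about 3 N at the handle.
- ramekin: White ceramic ramekin, 68 mm across, 38 mm high, standing on the board's far left corner. Bystander.
- butter_knife: Butter knife, 185 mm long, lying across the far edge of the board. Bystander.
- jam_jar: Jam jar with a brass lid, 64 mm across, 88 mm high, between board and grill at the back. Bystander.
- mug: White mug, 82 mm across, 95 mm high, to the right of the work. Bystander.
- pepper_mill: Dark wooden mill, 54 mm across, 133 mm high, to the left of the work. Bystander.
- salt_mill: Pale wooden mill, the same shape, next to it. Bystander.
- grill_handle (a point): The lid's round black bar handle (16 mm thick, 98 mm clear between its arms, parallel to the hinge axis), 38 mm ahead of the lid's front edge. This point: the middle of the bar. With the lid at angle a it is, in the grill's frame, at x = 85 - 213 cos a + 20 sin a, z = 58 + 213 sin a + 20 cos a (mm). It can turn between the finger pads as the lid swings.
There are look-alikes about, which are no part of the job. Several things have the shape of the tongs; the one meant has the colours described above.

How it is judged:
On the way, in this order (a step that is already met when the one before it is completed fails the run):
1. the toast is carried in the tongs, which are held in the gripper (contact force between the fingers and tongs above 0.5 N and contact force between tongs and toast above 0.3 N and height (world z) of toast above 0.035 m and contact force between board and toast below 0.02 N), for 0.2 s.
2. the toast lies flat, cheese up, on the grill's lower plate beside the other, clear of the tongs (x of toast in the frame of grill between -0.068 and 0.048 m and y of toast in the frame of grill between -0.086 and 0.03 m and z of toast in the frame of grill between 0.046 and 0.055 m and angle between toast's own z axis and vertical below 0.12 rad and linear speed of toast below 0.03 m/s and contact force between tongs and toast below 0.02 N), for 0.2 s.
3. the tongs lie on the board, let go (x of tongs in the frame of board between -0.15 and 0.13 m and y of tongs in the frame of board between -0.135 and 0.135 m and z of tongs_jaws in the frame of board between 0.015 and 0.035 m and z of tongs_bend in the frame of board between 0.012 and 0.035 m and contact force between the fingers and tongs below 0.05 N and linear speed of tongs below 0.03 m/s), for 0.2 s.
At the end, for the whole second after the job is handed in: The robot holds the lid still by its bar handle (over 1 N) with its line within 0.08 rad of the cheek's line, nothing else under the lid; the toast lies whole and flat on the lower plate, cheese up, beside the other; the tongs lie at rest on the board, let go (all of step 3 and value of joint grill_lid between 0.37 and 0.53 rad and velocity of joint grill_lid between -0.08 and 0.08 rad/s and contact force between the fingers and grill_lid_c0 above 1 N and contact force between grill_lid and toast below 0.05 N and contact force between grill_lid and toast_done below 0.05 N and contact force between grill_lid and tongs below 0.05 N and contact force between grill_lid and butter_knife below 0.05 N and contact force between grill_lid and jam_jar below 0.05 N and contact force between grill_lid and mug below 0.05 N and contact force between grill_lid and pepper_mill below 0.05 N and contact force between grill_lid and salt_mill below 0.05 N and contact force between grill_lid and ramekin below 0.05 N and x of toast in the frame of grill between -0.068 and 0.048 m and y of toast in the frame of grill between -0.086 and 0.03 m and z of toast in the frame of grill between 0.046 and 0.055 m and angle between toast's own z axis and vertical below 0.12 rad and linear speed of toast below 0.03 m/s); the arm keeps its last pose, push and grip.
It fails at once if the fingers touch the bread (contact force between the fingers and toast above 0.3 N or contact force between the fingers and toast_done above 0.3 N).
It fails at once if the toast is let go of in the air, more than 30 mm above the plate (height (world z) of toast above 0.08 m and contact force between tongs and toast below 0.02 N).
It fails at once if the lid presses on a toast (contact force between grill_lid and toast above 0.5 N or contact force between grill_lid and toast_done above 0.5 N).
It fails at once if the toast already on the grill is shifted more than 20 mm (distance of toast_done from where it was at the start of the episode above 0.02 m).
It fails at once if a bystander is shifted more than 30 mm (distance of any of ramekin, butter_knife, jam_jar, mug, pepper_mill, salt_mill from where it was at the start of the episode above 0.03 m).
It also fails if it takes over 61 s, if anything falls off the work surface, if the arm or the gripper's body presses on something with over 40 N, if the wrist force passes 120 N, or if a joint passes its speed limit or range.

## Working session

There is one attempt and no reset: what is moved stays moved. The work goes in short steps, Python scripts to look and compute and a tool call to move; the robot and the scene stay as the last step left them, time stands still between calls to the robot, and variables do not carry over. Pictures are saved under pics/ and viewed, at most 10 in all, crops included, and the job is handed in when it is done.

Besides the shell and the picture viewer there is one more tool, called after "Call:" as name([rows], argument=value, ...), one row to a line, values as JSON. arm_command: Moves the arm, as the interface text tells. Its arguments: {"type":"object","properties":{"increments":{"type":"array","items":{"type":"object","properties":{"slide":{"type":"array","items":{"type":"number"}},"spin":{"type":"number"},"gripper":{"type":"number"}}}},"newtons":{"type":"number"}},"required":["increments"]}

```bash
ls; mkdir -p pics
cat > h.py <<'E'
import numpy as np, cv2, json
from station import status, imaging, order
def shot(name, fn):
    im=imaging.get_image(name); cv2.imwrite(fn, im["frame"][:,:,::-1])
    np.savez(fn+'.npz', **{k:v for k,v in im.items()}); return im
def load(fn): return dict(np.load(fn+'.npz', allow_pickle=True))
def K(im):
    f=im["frame"].shape[0]/2/np.tan(np.radians(float(im["vfov"]))/2); return f,float(im["cx"]),float(im["cy"])
def proj(im,p):
    f,cx,cy=K(im); c=im["view"]@np.r_[p,1]; return np.array([cx+f*c[0]/-c[2], cy-f*c[1]/-c[2]])
def unproj(im,u,v,z):
    f,cx,cy=K(im); R=im["view"][:3,:3]; t=im["view"][:3,3]; o=-R.T@t
    d=R.T@np.array([(u-cx)/f,-(v-cy)/f,-1]); return o+d*(z-o[2])/d[2]
E
python3 - <<'E'
from h import *
a=shot("scene","pics/s0.png"); b=shot("top","pics/t0.png")
for i in (a,b): print({k:v for k,v in i.items() if k!='frame'})
cv2.imwrite("pics/t0b.png",cv2.resize(b["frame"][:,:,::-1],(800,600),interpolation=cv2.INTER_CUBIC))
cv2.imwrite("pics/s0b.png",cv2.resize(a["frame"][:,:,::-1],(800,600),interpolation=cv2.INTER_CUBIC))
print(status.get_obs())
E
```

```text
pics
{'vfov': 52.852508867716786, 'cx': 258.7395128158553, 'cy': 188.60138076121495, 'view': array([[ 0.93822509,  0.34560805,  0.01699288, -0.43394695],
       [-0.25784233,  0.66552842,  0.70042077,  0.0911796 ],
       [ 0.23076181, -0.66153382,  0.71352785, -1.60984136],
       [ 0.        ,  0.        ,  0.        ,  1.        ]])}
{'vfov': 48.1547738227902, 'cx': 251.9629229646191, 'cy': 192.44003113705622, 'view': array([[ 0.00963906, -0.99994292,  0.00460969, -0.00654381],
       [ 0.97078954,  0.01046306,  0.23970438, -0.49191069],
       [-0.23973892,  0.00216451,  0.97083498, -1.16452098],
       [ 0.        ,  0.        ,  0.        ,  1.        ]])}
{'t': 0.1, 'q': array([ 1.20602151e+00,  5.32749218e-02,  1.61417655e+00, -2.62187549e-06,
        1.47599916e+00, -1.19005390e-01]), 'dq': array([ 0.00107025, -0.00388032, -0.00430423, -0.00139013,  0.00037246,
       -0.00067457]), 'effort': array([-9.61564729e-04, -3.94908857e+01, -3.71360028e+01, -1.79966896e-04,
        4.00759396e-03,  2.78465230e-06]), 'tool_pos': array([0.15191031, 0.60580631, 0.30278384]), 'tool_rot': array([-3.85028041e-01, -3.11746203e+00,  2.83412115e-03]), 'contact_force': array([ 0.07794225, -0.24081217,  0.42418165]), 'wrist_torque': array([-0.03737696,  0.0226581 , -0.0070906 ]), 'grip_force': 0.0, 'opening': 0.0855370259369483}
```

View pics/t0b.png

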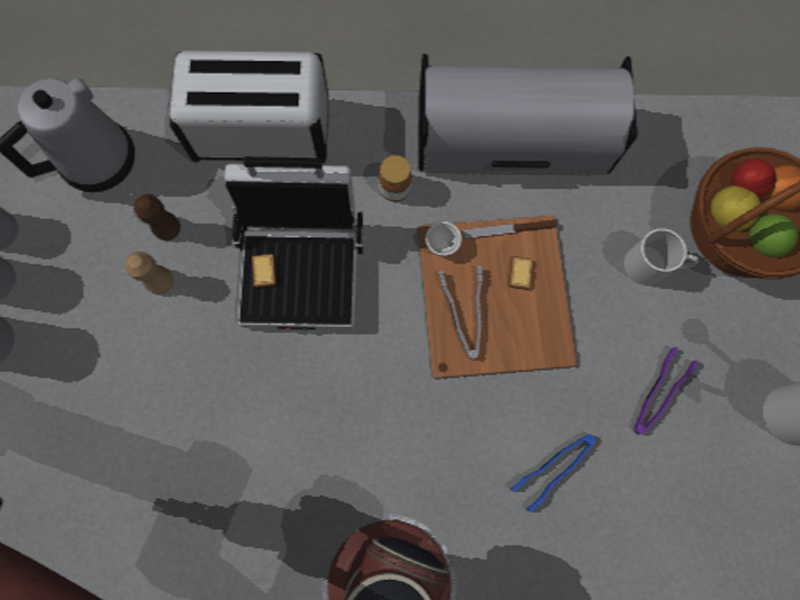

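View pics/s0b.png

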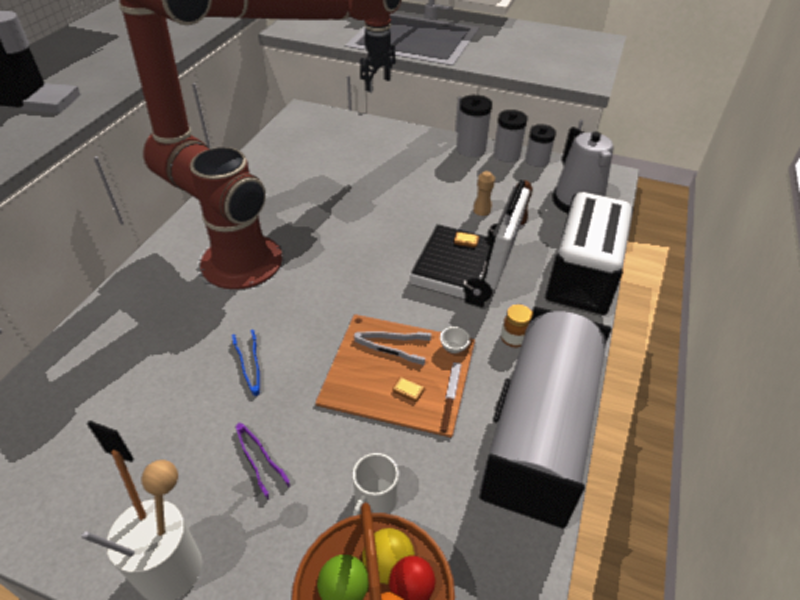

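The top view (800x600) shows the board at about (500,300), with the steel tongs at (440-485,265-357), jaws up and bend at (474,355). The toast is at (521,272), and the grill at (297,280) carries the done toast at (263,270). There are three tongs-shaped things: blue (555,470), purple (668,390) and steel with black inlays on the board (465,315). The steel one fits. I'll confirm it in a crop.

Run:
```python
from h import *
b=load("pics/t0.png"); a=load("pics/s0.png")
t=cv2.resize(b["frame"][130:250,255:380,::-1],None,fx=5,fy=5,interpolation=cv2.INTER_CUBIC)
t=cv2.convertScaleAbs(t,alpha=1.5)
cv2.imwrite("pics/crop1.png",t); print(t.shape)
g=cv2.resize(b["frame"][95:215,140:260,::-1],None,fx=5,fy=5,interpolation=cv2.INTER_CUBIC)
cv2.imwrite("pics/crop2.png",cv2.convertScaleAbs(g,alpha=1.8))
```

```text
(600, 625, 3)
```

View pics/crop1.png

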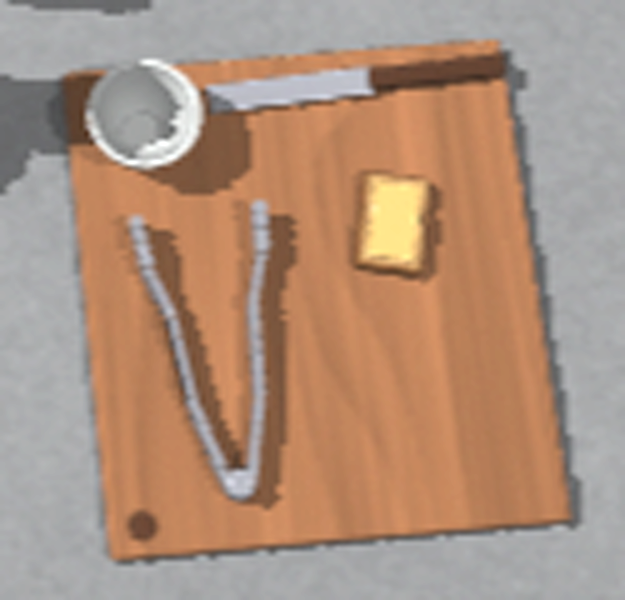

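View pics/crop2.png

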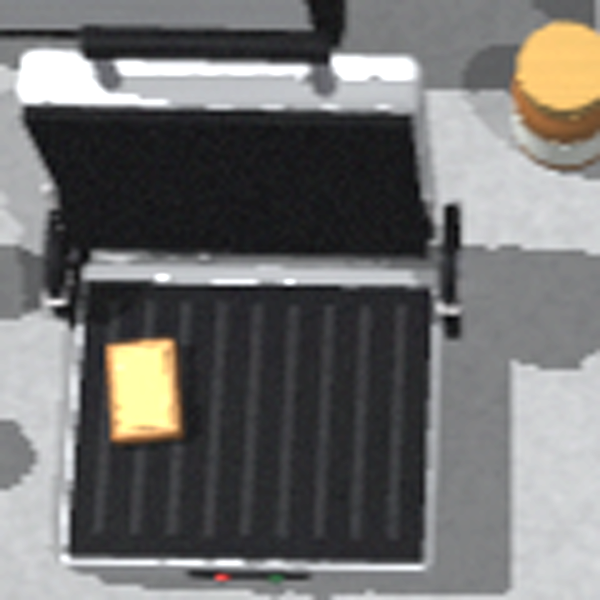

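The crop confirms steel tongs: jaw ends at (136,216) and (260,202), bend end at (240,495). The black inlays show in the scene view. The toast's cheese spans (360-433,172-275) and the ramekin is near the left jaw at (145,112). In the grill crop, the plate's front edge is at y≈558, the done toast is at (145,390) and the handle bar is at (205,42).

```bash
cat >> h.py <<'E'
def c1(im,x,y,z): return unproj(im,255+(x+.5)/5-.5,130+(y+.5)/5-.5,z)
def c2(im,x,y,z): return unproj(im,140+(x+.5)/5-.5,95+(y+.5)/5-.5,z)
E
python3 - <<'E'
from h import *
np.set_printoptions(precision=4,suppress=True)
b=load("pics/t0.png"); V=b["view"]; print("cam",-V[:3,:3].T@V[:3,3])
P=[c1(b,*p,.012)for p in[(68,73),(500,42),(575,520),(112,560)]]
print("board",np.array(P)[:,:2],[np.linalg.norm(P[i]-P[i-1]) for i in range(4)],np.mean(P,0))
ux=(P[0]+P[1]-P[2]-P[3]);print("board yaw",np.arctan2(ux[1],ux[0]))
T=[c1(b,*p,.030)for p in[(136,214),(260,201),(240,482)]]
m=(T[0]+T[1])/2; d=m-T[2]; print("tongs",np.array(T)[:,:2],np.linalg.norm(T[0]-T[1]),np.linalg.norm(d),np.arctan2(d[1],d[0]))
Q=[c1(b,*p,.026)for p in[(365,172),(433,177),(424,270),(358,263)]]
print("toast",np.array(Q)[:,:2],[np.linalg.norm(Q[i]-Q[i-1]) for i in range(4)],np.mean(Q,0)); d=Q[0]+Q[1]-Q[2]-Q[3];print(np.arctan2(d[1],d[0]))
D=[c2(b,*p,.064)for p in[(107,342),(173,339),(181,433),(112,437)]]
print("done",np.array(D)[:,:2],[np.linalg.norm(D[i]-D[i-1]) for i in range(4)],np.mean(D,0));d=D[0]+D[1]-D[2]-D[3];print(np.arctan2(d[1],d[0]))
G=[c2(b,*p,.05)for p in[(85,290),(433,290),(427,555),(72,555)]]
print("plate",np.array(G)[:,:2],[np.linalg.norm(G[i]-G[i-1]) for i in range(4)],np.mean(G,0))
a=1.65;hz=.058+.213*np.sin(a)+.020*np.cos(a); hx=.085-.213*np.cos(a)+.02*np.sin(a)
H=[c2(b,*p,hz)for p in[(85,42),(328,48)]];print("handle",H,hx,hz)
a=load("pics/s0.png")
for n,p in dict(jm=m,bend=T[2],toast=np.mean(Q,0)).items(): print(n,proj(a,p)*1.5625)
E
```

```text
cam [0.1984 0.0011 1.2485]
board [[ 0.6558 -0.0497]
 [ 0.6789 -0.3144]
 [ 0.3845 -0.3439]
 [ 0.3585 -0.0752]] [np.float64(0.2983640412898298), np.float64(0.2657190054437594), np.float64(0.295880808177149), np.float64(0.2698995440674623)] [ 0.5195 -0.1958  0.012 ]
board yaw 0.09275179724450279
tongs [[ 0.5613 -0.0892]
 [ 0.5701 -0.1627]
 [ 0.4018 -0.1477]] 0.07404773300026148 0.16537166329283112 0.13206104680717573
toast [[ 0.5901 -0.2263]
 [ 0.5874 -0.2668]
 [ 0.5299 -0.2591]
 [ 0.5338 -0.2203]] [np.float64(0.056614098538758865), np.float64(0.040554675153689976), np.float64(0.05798409847121725), np.float64(0.03900489265962997)] [ 0.5603 -0.2431  0.026 ]
-0.11883854411351355
done [[0.5756 0.2618]
 [0.5778 0.2238]
 [0.5216 0.2163]
 [0.5188 0.2555]] [np.float64(0.05709204972661893), np.float64(0.03802258017018577), np.float64(0.056692369300716826), np.float64(0.03932375152902528)] [0.5485 0.2393 0.064 ]
0.12180384680142915
plate [[0.6119 0.2797]
 [0.6142 0.0753]
 [0.4549 0.0749]
 [0.4528 0.2771]] [np.float64(0.15914840226240043), np.float64(0.20437577039952692), np.float64(0.15927629514756203), np.float64(0.20218465811368397)] [0.5334 0.1768 0.05  ]
handle [array([0.6657, 0.237 , 0.2687]), array([0.6639, 0.1167, 0.2687])] 0.12179004988491271 0.26874983328455004
jm [427.902  346.2909]
bend [357.8436 333.4326]
toast [408.0671 386.0323]
```

```bash
cat >> h.py <<'E'
def go(x,y,z,yaw):
    "slide (tool axes, m) and spin (deg) from present pose to TCP x,y,z with closing-axis heading yaw"
    o=status.get_obs(); R=cv2.Rodrigues(np.array(o["tool_rot"],float))[0]
    d=np.array([x,y,z])-o["tool_pos"]; c=np.arctan2(R[1,1],R[0,1])
    print("t%.2f"%o["t"],"pos",o["tool_pos"].round(4),"yaw %.3f"%c,"tilt",(R[:2,2]).round(4),"q6 %.2f"%o["q"][5],"open %.4f"%o["opening"])
    print("slide",(R.T@d).round(4),"spin %.2f"%-np.degrees((yaw-c+np.pi)%(2*np.pi)-np.pi), "dist %.3f"%np.linalg.norm(d))
E
python3 - <<'E'
from h import *
go(.481,-.137,.25,1.703)
b=load("pics/t0.png")
s=lambda x,y,z:unproj(b,x/1.5625,y/1.5625,z).round(3)
print("toaster front foot",s(200,160,0),s(320,160,0),"top front",s(190,118,.19),s(190,118,.22),"ramekin",c1(b,145,112,.05))
a=load("pics/s0.png");sa=lambda x,y,z:unproj(a,x/1.5625,y/1.5625,z).round(3)
for z in(.15,.18,.21,.24):print(z,s(190,118,z),s(305,125,z),sa(563,245,z),sa(567,215,z))
E
```

```text
t0.10 pos [0.1519 0.6058 0.3028] yaw 1.325 tilt [-0.0007 -0.0017] q6 -0.12 open 0.0855
slide [-0.4999 -0.6403  0.0539] spin -21.66 dist 0.814
toaster front foot [0.795 0.392 0.   ] [0.798 0.15  0.   ] top front [0.783 0.356 0.19 ] [0.767 0.346 0.22 ] ramekin [ 0.61794919 -0.09345472  0.05      ]
0.15 [0.805 0.369 0.15 ] [0.794 0.162 0.15 ] [0.794 0.192 0.15 ] [0.784 0.312 0.15 ]
0.18 [0.789 0.359 0.18 ] [0.778 0.157 0.18 ] [0.795 0.155 0.18 ] [0.785 0.271 0.18 ]
0.21 [0.772 0.349 0.21 ] [0.761 0.153 0.21 ] [0.795 0.117 0.21 ] [0.785 0.23  0.21 ]
0.24 [0.755 0.339 0.24 ] [0.745 0.148 0.24 ] [0.795 0.08  0.24 ] [0.786 0.189 0.24 ]
```

Call:
arm_command([
  {"slide": [-0.5, -0.64, 0.05], "spin": -21.7, "gripper": 1},
  {"slide": [-0.5, -0.64, 0.05], "spin": -21.7, "gripper": 1},
  {"slide": [-0.5, -0.64, 0.05], "spin": -21.7, "gripper": 1},
  {"slide": [-0.5, -0.64, 0.05], "spin": -21.7, "gripper": 1},
  {"slide": [-0.5, -0.64, 0.05], "spin": -21.7, "gripper": 1},
  {"slide": [-0.5, -0.64, 0.05], "spin": -21.7, "gripper": 1},
  {"slide": [-0.5, -0.64, 0.05], "spin": -21.7, "gripper": 1},
  {"slide": [-0.5, -0.64, 0.05], "spin": -21.7, "gripper": 1},
])

```text
t: 0.77
tool_pos: [0.2867, 0.3007, 0.2828]
tool_rot: [0.21, -3.134, 0.0]
contact_force: [1.0, -0.5, 0.1]
opening: 0.0853
grip_force: 0.0
```

```bash
python3 -c "
from h import *
go(.481,-.137,.25,1.703)"
```

```text
t0.77 pos [0.2867 0.3007 0.2828] yaw 1.705 tilt [-0.0002 -0.0003] q6 -1.07 open 0.0853
slide [-0.1342 -0.4598  0.0329] spin 0.10 dist 0.480
```

Call:
arm_command([
  {"slide": [-0.134, -0.46, 0.033], "spin": 0, "gripper": 1},
  {"slide": [-0.134, -0.46, 0.033], "spin": 0, "gripper": 1},
  {"slide": [-0.134, -0.46, 0.033], "spin": 0, "gripper": 1},
  {"slide": [-0.134, -0.46, 0.033], "spin": 0, "gripper": 1},
  {"slide": [-0.134, -0.46, 0.033], "spin": 0, "gripper": 1},
  {"slide": [-0.134, -0.46, 0.033], "spin": 0, "gripper": 1},
  {"slide": [-0.134, -0.46, 0.033], "spin": 0, "gripper": 1},
  {"slide": [-0.134, -0.46, 0.033], "spin": 0, "gripper": 1},
])

```text
t: 1.43
tool_pos: [0.4213, -0.0037, 0.2602]
tool_rot: [-0.208, 3.134, 0.0]
contact_force: [0.6, 0.9, 0.8]
opening: 0.0853
grip_force: 0.0
```

```bash
python3 -c "
from h import *
go(.481,-.137,.15,1.703)"
```

```text
t1.43 pos [ 0.4213 -0.0037  0.2602] yaw 1.703 tilt [0.0005 0.0001] q6 -1.89 open 0.0853
slide [-0.0416 -0.14    0.1103] spin 0.00 dist 0.183
```

Call:
arm_command([
  {"slide": [-0.042, -0.14, 0.08], "spin": 0, "gripper": 1},
  {"slide": [-0.042, -0.14, 0.11], "spin": 0, "gripper": 1},
  {"slide": [-0.042, -0.14, 0.11], "spin": 0, "gripper": 1},
  {"slide": [-0.042, -0.14, 0.11], "spin": 0, "gripper": 1},
  {"slide": [-0.042, -0.14, 0.11], "spin": 0, "gripper": 1},
  {"slide": [-0.042, -0.14, 0.11], "spin": 0, "gripper": 1},
  {"slide": [-0.042, -0.14, 0.11], "spin": 0, "gripper": 1},
])

```text
t: 2.02
tool_pos: [0.4807, -0.1348, 0.1495]
tool_rot: [0.206, -3.132, -0.003]
contact_force: [-0.5, -0.1, -0.1]
opening: 0.0854
grip_force: 0.0
```

```bash
python3 -c "
from h import *
go(.481,-.137,.088,1.703)"
```

```text
t2.02 pos [ 0.4807 -0.1348  0.1495] yaw 1.702 tilt [-0.0027  0.0016] q6 -2.13 open 0.0854
slide [-0.0001 -0.0024  0.0615] spin -0.04 dist 0.062
```

Call:
arm_command([
  {"slide": [0, -0.002, 0.03], "spin": 0, "gripper": 1},
  {"slide": [0, -0.002, 0.05], "spin": 0, "gripper": 1},
  {"slide": [0, -0.002, 0.061], "spin": 0, "gripper": 1},
  {"slide": [0, -0.002, 0.061], "spin": 0, "gripper": 1},
  {"slide": [0, -0.002, 0.061], "spin": 0, "gripper": 0.1},
  {"slide": [0, -0.002, 0.061], "spin": 0, "gripper": 0.1},
  {"slide": [0, -0.002, 0.061], "spin": 0, "gripper": 0.1},
  {"slide": [0, -0.002, 0.061], "spin": 0, "gripper": 0.1},
], newtons=30)

```text
t: 2.68
tool_pos: [0.4831, -0.1371, 0.092]
tool_rot: [-0.209, 3.131, -0.002]
contact_force: [-1.6, 0.9, 5.3]
opening: 0.0472
grip_force: 7.0
```

```bash
python3 -c "
from h import *
b=shot('top','pics/t1.png');a=shot('scene','pics/s1.png')
x=cv2.resize(b['frame'][130:250,255:375,::-1],(480,480),interpolation=cv2.INTER_CUBIC)
y=cv2.resize(a['frame'][170:290,190:310,::-1],(480,480),interpolation=cv2.INTER_CUBIC)
cv2.imwrite('pics/v1.png',cv2.resize(cv2.convertScaleAbs(np.hstack([x,y]),alpha=1.5),(800,400)))
go(.481,-.137,.088,1.703)"
```

```text
t2.78 pos [ 0.4832 -0.1371  0.0919] yaw 1.704 tilt [ 0.0036 -0.001 ] q6 -2.13 open 0.0473
slide [0.0021 0.0004 0.0039] spin 0.03 dist 0.004
```

View pics/v1.png

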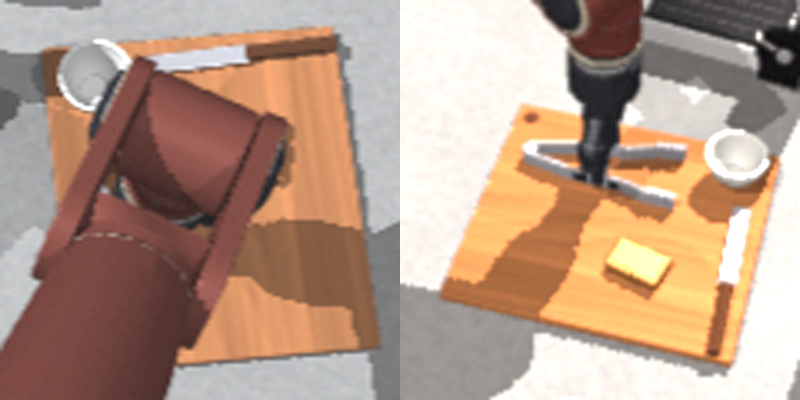

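The right half shows the fingers straddling the steel tongs' flats, near arm at (600,175), with the black inlay visible on both sides. The toast is at (638,262), untouched. Next I squeeze to about 41 mm and lift.

Call:
arm_command([
  {"slide": [0, 0, 0], "spin": 0, "gripper": -0.04},
  {"slide": [0, 0, 0], "spin": 0, "gripper": -0.04},
  {"slide": [0, 0, 0], "spin": 0, "gripper": -0.04},
  {"slide": [0, 0, 0], "spin": 0, "gripper": -0.04},
  {"slide": [0, 0, -0.02], "spin": 0, "gripper": -0.04},
  {"slide": [0, 0, -0.04], "spin": 0, "gripper": -0.04},
  {"slide": [0, 0, -0.05], "spin": 0, "gripper": -0.04},
  {"slide": [0, 0, -0.05], "spin": 0, "gripper": -0.04},
])

```text
t: 3.45
tool_pos: [0.4836, -0.1375, 0.143]
tool_rot: [-0.208, 3.129, -0.005]
contact_force: [0.9, 0.4, -0.5]
opening: 0.0409
grip_force: 6.0
```

```bash
python3 -c "
from h import *
a=shot('scene','pics/s2.png');b=shot('top','pics/t2.png')
x=cv2.resize(b['frame'][130:250,255:375,::-1],(400,400),interpolation=cv2.INTER_CUBIC)
y=cv2.resize(a['frame'][165:285,190:310,::-1],(400,400),interpolation=cv2.INTER_CUBIC)
cv2.imwrite('pics/v2.png',cv2.convertScaleAbs(np.hstack([x,y]),alpha=1.5))
go(.481,-.137,.138,1.703)"
```

```text
t3.55 pos [ 0.4818 -0.1368  0.1398] yaw 1.704 tilt [ 0.0009 -0.0004] q6 -2.13 open 0.0414
slide [ 0.0008 -0.0001  0.0018] spin 0.04 dist 0.002
```

View pics/v2.png

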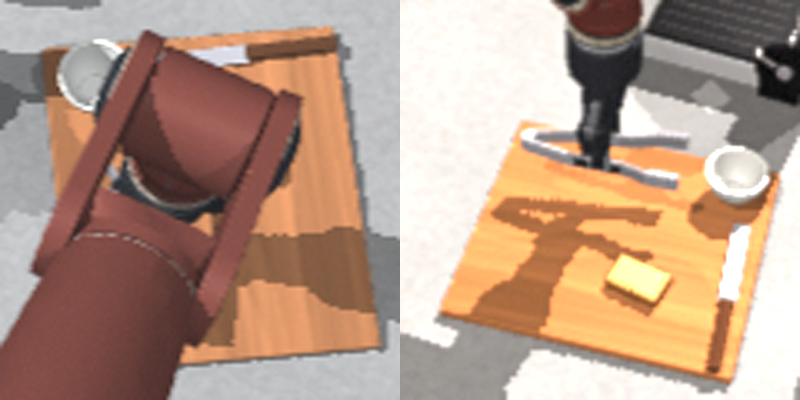

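The tongs are lifted and level: jaws at (688,142)/(676,181), bend at (528,138) in the right half. I'll check the in-hand offset against this picture.

```bash
python3 -c "
from h import *
a=load('pics/s2.png')
c,s=np.cos(.133),np.sin(.133)
for off in (0,-.002,-.004):
  for n,x,y,z in (('farjaw',.088,.031,.009),('nearjaw',.088,-.031,.009),('bend',-.0885,0,.009)):
    x+=off;p=np.array([.4818+c*x-s*y,-.1368+s*x+c*y,.1398-.080+z]);q=proj(a,p);print(off,n,((q-[190,165])/.3+[400,0]).round(0))
c,s=np.cos(-.119),np.sin(-.119)
go(.5603-.074*c,-.2431-.074*s,.14,1.452)"
```

```text
0 farjaw [690. 144.]
0 nearjaw [679. 188.]
0 bend [522. 136.]
-0.002 farjaw [688. 143.]
-0.002 nearjaw [677. 187.]
-0.002 bend [520. 136.]
-0.004 farjaw [686. 143.]
-0.004 nearjaw [675. 187.]
-0.004 bend [518. 135.]
t3.55 pos [ 0.4818 -0.1368  0.1398] yaw 1.704 tilt [ 0.0009 -0.0004] q6 -2.13 open 0.0414
slide [ 0.0079 -0.0974 -0.0002] spin 14.42 dist 0.098
```

Call:
arm_command([
  {"slide": [0.006, -0.04, 0], "spin": 7, "gripper": -0.04},
  {"slide": [0.006, -0.075, 0], "spin": 14.4, "gripper": -0.04},
  {"slide": [0.006, -0.097, 0], "spin": 14.4, "gripper": -0.04},
  {"slide": [0.006, -0.097, 0], "spin": 14.4, "gripper": -0.04},
  {"slide": [0.006, -0.097, 0], "spin": 14.4, "gripper": -0.04},
  {"slide": [0.006, -0.097, 0], "spin": 14.4, "gripper": -0.04},
])

```text
t: 4.05
tool_pos: [0.4877, -0.2328, 0.138]
tool_rot: [-0.186, -3.134, -0.003]
contact_force: [0.8, 0.2, -1.2]
opening: 0.0415
grip_force: 6.0
```

```bash
python3 -c "
from h import *
a=shot('scene','pics/s3.png')
y=cv2.resize(a['frame'][180:280,190:310,::-1],(720,600),interpolation=cv2.INTER_CUBIC)
cv2.imwrite('pics/v3.png',cv2.convertScaleAbs(y,alpha=1.5))
go(.4888,-.2345,.0935,1.452)"
```

```text
t4.10 pos [ 0.4878 -0.2325  0.1382] yaw 1.453 tilt [-0.0021  0.0017] q6 -2.04 open 0.0408
slide [-0.0013 -0.0019  0.0447] spin 0.06 dist 0.045
```

View pics/v3.png

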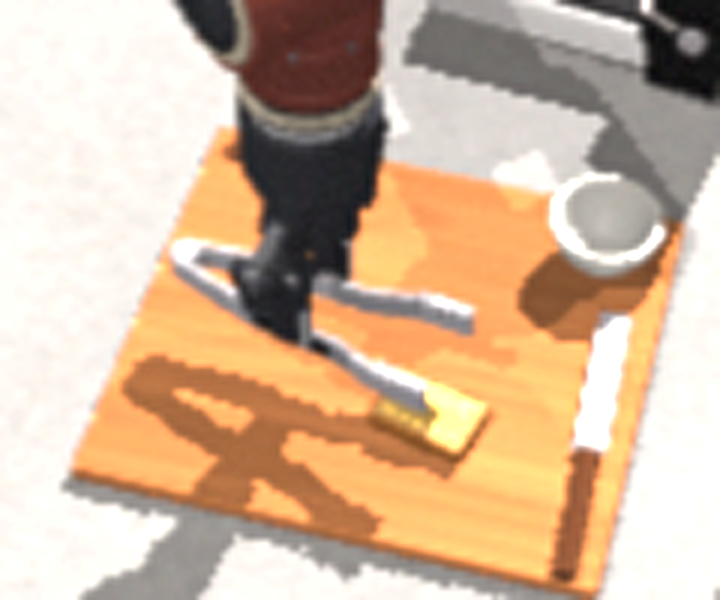

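The tongs are above the toast: jaw tips at (472,315) and (427,392), toast at (432,415), with parallax because they are 46 mm higher. I'll check the lateral fit numerically before going down.

```bash
python3 -c "
from h import *
a=load('pics/s3.png');f=lambda x,y,z:unproj(a,190+(x+.5)/6-.5,180+(y+.5)/6-.5,z)
A=f(472,312,.076);B=f(428,386,.076);print(A,B,np.linalg.norm(A-B)); m=(A+B)/2
# toast right end corners (top)
C=f(492,405,.026);D=f(457,455,.026);print('toast far-end corners',C,D,np.linalg.norm(C-D));e=(C+D)/2
n=np.array([.119,.993,0]);print('lateral jaw-toast',(m-e)@n,'along',(m-e)@np.array([.993,-.119,0]))
s0=load('pics/s0.png');print('s0 toast c',proj(s0,[.5603,-.2431,.026]))
"
```

```text
[ 0.57222018 -0.21004235  0.076     ] [ 0.56666842 -0.26610936  0.076     ] 0.05634120755902429
toast far-end corners [ 0.59314648 -0.2306677   0.026     ] [ 0.5859997  -0.26939947  0.026     ] 0.039385612651656916
lateral jaw-toast 0.009478698132166695 along -0.02141085947897628
s0 toast c [261.16383487 247.0543625 ]
```

Call:
arm_command([
  {"slide": [-0.002, -0.004, 0.015], "spin": 0, "gripper": -0.04},
  {"slide": [-0.002, -0.004, 0.027], "spin": 0, "gripper": -0.04},
  {"slide": [-0.002, -0.004, 0.027], "spin": 0, "gripper": -0.04},
  {"slide": [-0.002, -0.004, 0.027], "spin": 0, "gripper": -0.04},
])

```text
t: 4.43
tool_pos: [0.4891, -0.2365, 0.111]
tool_rot: [-0.184, -3.133, -0.003]
contact_force: [0.4, 0.1, -0.8]
opening: 0.041
grip_force: 6.0
```

```bash
python3 -c "
from h import *
a=shot('scene','pics/s4.png')
y=cv2.resize(a['frame'][205:275,210:300,::-1],(720,560),interpolation=cv2.INTER_CUBIC)
cv2.imwrite('pics/v4.png',cv2.convertScaleAbs(y,alpha=1.3))
go(.4888,-.2345,.0935,1.452)"
```

```text
t4.48 pos [ 0.4897 -0.237   0.112 ] yaw 1.453 tilt [-0.0013  0.001 ] q6 -2.04 open 0.0411
slide [0.0012 0.0023 0.0185] spin 0.07 dist 0.019
```

View pics/v4.png

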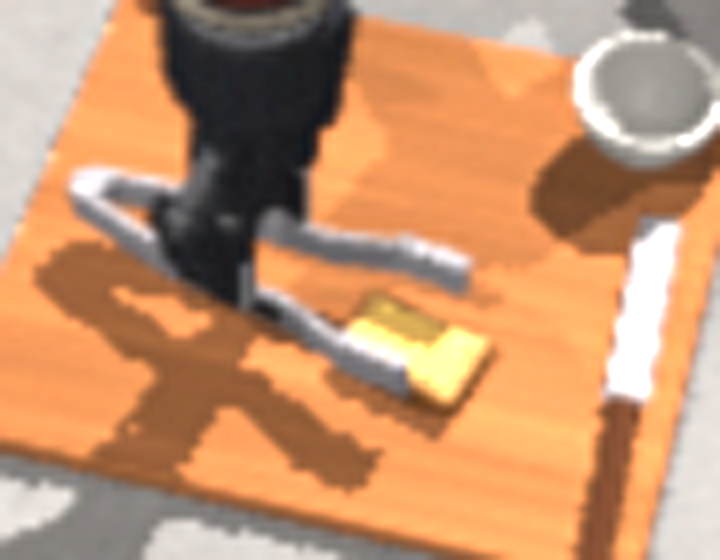

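The jaws are just above the toast: far tip (468,255)-(463,290), near tip (410,365)-(408,395). The toast's right corner is at (495,350) and its bottom corner at (450,408).

```bash
python3 -c "
from h import *
a=load('pics/s4.png');f=lambda x,y,z:unproj(a,210+(x+.5)/8-.5,205+(y+.5)/8-.5,z)
C=f(494,348,.026);D=f(452,406,.026);print('toast',C,D,np.linalg.norm(C-D));e=(C+D)/2
n=np.array([.119,.993,0]);l=np.array([.993,-.119,0])
for z in(.032,.036):
  A=f(464,290,z);B=f(409,395,z);m=(A+B)/2;print(z,A,B,np.linalg.norm(A-B),'lat',[(p-e)@n for p in(A,B)],'along',(m-e)@l)
  A=f(468,256,z+.018);B=f(411,366,z+.018);m=(A+B)/2;print(z,A,B,np.linalg.norm(A-B),'lat',[(p-e)@n for p in(A,B)],'along',(m-e)@l)
Z=f(78,178,.05);print('bend',Z)
q=[.4897+.088*.993,-.237-.088*.119]
for dy in(.031,-.031):print(((proj(a,[q[0]+.119*dy,q[1]+.993*dy,.05])-[210,205])*8).round())
"
```

```text
toast [ 0.59359604 -0.23479565  0.026     ] [ 0.58682835 -0.26864125  0.026     ] 0.034515601833104224
0.032 [ 0.57313514 -0.2151395   0.032     ] [ 0.56965457 -0.27382234  0.032     ] 0.05878596650666031 lat [np.float64(0.03429072685169741), np.float64(-0.024395519248557887)] along -0.019546881347477316
0.032 [ 0.57273597 -0.21071203  0.05      ] [ 0.56949047 -0.2720674   0.05      ] 0.061441142857145054 lat [np.float64(0.038639704405493476), np.float64(-0.022672386963015077)] along -0.020194407036356783
0.036 [ 0.57399917 -0.21800896  0.036     ] [ 0.57053173 -0.27647039  0.036     ] 0.05856416961516234 lat [np.float64(0.03154417758536893), np.float64(-0.026920647864138923)] along -0.018354093639663678
0.036 [ 0.57361644 -0.21364804  0.054     ] [ 0.5703834  -0.27476791  0.054     ] 0.061205324301782174 lat [np.float64(0.03582902608521519), np.float64(-0.025247742043189976)] along -0.01897853275918506
bend [ 0.40228124 -0.23118781  0.05      ]
[478. 269.]
[411. 377.]
```

Call:
arm_command([
  {"slide": [-0.004, -0.003, 0], "spin": 0, "gripper": -0.04},
  {"slide": [-0.004, -0.003, 0.01], "spin": 0, "gripper": -0.04},
  {"slide": [-0.004, -0.003, 0.019], "spin": 0, "gripper": -0.04},
  {"slide": [-0.004, -0.003, 0.019], "spin": 0, "gripper": -0.04},
  {"slide": [-0.004, -0.003, 0.019], "spin": 0, "gripper": -0.04},
], newtons=20)

```text
t: 4.9
tool_pos: [0.4942, -0.2417, 0.0936]
tool_rot: [0.186, 3.135, -0.001]
contact_force: [0.4, -1.3, 1.7]
opening: 0.0411
grip_force: 6.7
```

Call:
arm_command([
  {"slide": [0, 0, 0], "spin": 0, "gripper": -0.15},
  {"slide": [0, 0, 0], "spin": 0, "gripper": -0.2},
  {"slide": [0, 0, 0], "spin": 0, "gripper": -0.3},
  {"slide": [0, 0, 0], "spin": 0, "gripper": -0.3},
  {"slide": [0, 0, 0], "spin": 0, "gripper": -0.3},
  {"slide": [0, 0, 0], "spin": 0, "gripper": -0.3},
])

```text
t: 5.4
tool_pos: [0.4943, -0.2423, 0.0947]
tool_rot: [0.186, 3.135, -0.003]
contact_force: [-2.0, -2.8, 4.6]
opening: 0.0299
grip_force: 11.8
```

```bash
python3 -c "
from h import *
a=shot('scene','pics/s5.png')
y=cv2.resize(a['frame'][205:275,210:300,::-1],(720,560),interpolation=cv2.INTER_CUBIC)
cv2.imwrite('pics/v5.png',cv2.convertScaleAbs(y,alpha=1.3))
go(.4888,-.2345,.0935,1.452); print(status.get_obs()['grip_force'])"
```

```text
t5.45 pos [ 0.4943 -0.2423  0.0947] yaw 1.452 tilt [ 0.0013 -0.0023] q6 -2.04 open 0.0302
slide [0.0063 0.0071 0.0012] spin 0.02 dist 0.010
11.782622404734866
```

Call:
arm_command([
  {"slide": [0, 0, 0], "spin": 0, "gripper": -0.36},
  {"slide": [0, 0, 0], "spin": 0, "gripper": -0.36},
  {"slide": [0, 0, -0.006], "spin": 0, "gripper": -0.36},
  {"slide": [0, 0, -0.012], "spin": 0, "gripper": -0.36},
  {"slide": [0, 0, -0.02], "spin": 0, "gripper": -0.36},
  {"slide": [0, 0, -0.03], "spin": 0, "gripper": -0.36},
  {"slide": [0, 0, -0.03], "spin": 0, "gripper": -0.36},
  {"slide": [0, 0, -0.03], "spin": 0, "gripper": -0.36},
])

```text
t: 6.12
tool_pos: [0.4942, -0.2415, 0.1246]
tool_rot: [0.186, 3.134, -0.001]
contact_force: [0.0, -0.6, -0.7]
opening: 0.0274
grip_force: 9.7
```

```bash
python3 -c "
from h import *
a=shot('scene','pics/s6.png')
for n in ('s0','s4','s5','s6'):
  fr=load('pics/%s.png'%n)['frame'][200:290,200:310]; h=cv2.cvtColor(fr,cv2.COLOR_RGB2HSV)
  m=cv2.inRange(h,(20,90,90),(35,255,255)); k,l,st,c=cv2.connectedComponentsWithStats(m); i=1+st[1:,4].argmax(); print(n,c[i]+[200,200],st[i])
y=np.hstack([cv2.resize(load('pics/%s.png'%n)['frame'][200:280,215:295,::-1],(400,400),interpolation=cv2.INTER_CUBIC) for n in('s5','s6')])
cv2.imwrite('pics/v6.png',cv2.convertScaleAbs(y,alpha=1.3))
go(.4943,-.2423,.1247,1.452); print(status.get_obs()['grip_force'])"
```

```text
s0 [261.15957447 247.43617021] [54 43 15 10 94]
s4 [262.39130435 247.8115942 ] [54 43 16 11 69]
s5 [261.94736842 247.78947368] [54 44 16  9 57]
s6 [264.49122807 245.0877193 ] [57 41 14 10 57]
t6.17 pos [ 0.4938 -0.2413  0.1239] yaw 1.453 tilt [ 0.0004 -0.0003] q6 -2.04 open 0.0274
slide [-0.0006 -0.0009 -0.0008] spin 0.03 dist 0.001
9.655087706632912
```

View pics/v6.png

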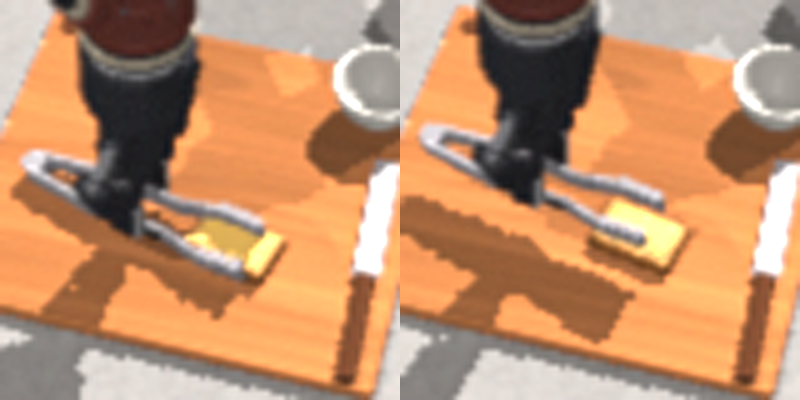

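The toast slipped out: on the right it is still on the board at (638,235) with the jaws above it. The tongs sit pitched jaws-up by about 0.08 rad in the hand, so only the pad edges gripped. I'll open, back off and re-measure the toast by segmentation.

Call:
arm_command([
  {"slide": [0, 0, -0.02], "spin": 0, "gripper": -0.04},
  {"slide": [0, 0, -0.05], "spin": 0, "gripper": -0.04},
  {"slide": [0, 0.03, -0.06], "spin": 0, "gripper": -0.04},
  {"slide": [0, 0.07, -0.06], "spin": 0, "gripper": -0.04},
  {"slide": [0, 0.11, -0.06], "spin": 0, "gripper": -0.04},
  {"slide": [0, 0.15, -0.06], "spin": 0, "gripper": -0.04},
  {"slide": [0, 0.17, -0.06], "spin": 0, "gripper": -0.04},
  {"slide": [0, 0.17, -0.06], "spin": 0, "gripper": -0.04},
])

```text
t: 6.83
tool_pos: [0.5134, -0.0688, 0.1828]
tool_rot: [-0.178, -3.135, -0.003]
contact_force: [-0.1, 0.5, -0.7]
opening: 0.041
grip_force: 6.6
```

```bash
cat >> h.py <<'E'
def cheese(im,box,z):
    x0,y0,x1,y1=box; s=8
    fr=cv2.resize(im['frame'][y0:y1,x0:x1],None,fx=s,fy=s,interpolation=cv2.INTER_CUBIC); h=cv2.cvtColor(fr,cv2.COLOR_RGB2HSV)
    m=cv2.inRange(h,(18,60,110),(38,255,255)); k,l,st,c=cv2.connectedComponentsWithStats(m)
    if k<2: return None
    i=1+st[1:,4].argmax(); ys,xs=np.where(l==i)
    P=np.array([unproj(im,x0+(x+.5)/s-.5,y0+(y+.5)/s-.5,z)[:2] for x,y in zip(xs,ys)],np.float32)
    (c,wh,an)=cv2.minAreaRect(P*1000); bx=cv2.boxPoints((c,wh,an)); e=[bx[1]-bx[0],bx[2]-bx[1]]; L=max(e,key=np.linalg.norm); L=L*np.sign(L[0])
    return dict(c=np.round(c,1),wh=np.round(wh,1),yaw=round(float(np.arctan2(L[1],L[0])),3),mean=P.mean(0).round(4),n=len(P))
E
python3 -c "
from h import *
a=shot('scene','pics/s7.png');b=shot('top','pics/t7.png')
bt=(315,150,350,200);bs=(235,225,290,270)
print('top0',cheese(load('pics/t0.png'),bt,.026));print('top7',cheese(b,bt,.026))
print('sc0',cheese(load('pics/s0.png'),bs,.026));print('sc7',cheese(a,bs,.026))
go(.4943,-.2423,.18,1.452)"
```

```text
top0 {'c': array([ 559.9, -242.4]), 'wh': array([31.6, 50.4]), 'yaw': -0.146, 'mean': array([ 0.5602, -0.2423], dtype=float32), 'n': 10278}
top7 {'c': array([ 561.5, -232.8]), 'wh': array([31.7, 50.7]), 'yaw': -0.106, 'mean': array([ 0.5618, -0.2327], dtype=float32), 'n': 10311}
sc0 {'c': array([ 560.6, -245. ]), 'wh': array([31.6, 50.8]), 'yaw': -0.123, 'mean': array([ 0.5608, -0.2449], dtype=float32), 'n': 7000}
sc7 {'c': array([ 561.7, -235.6]), 'wh': array([33.7, 53. ]), 'yaw': -0.118, 'mean': array([ 0.5623, -0.2356], dtype=float32), 'n': 7516}
t6.93 pos [ 0.5135 -0.0719  0.183 ] yaw 1.454 tilt [-0.001  -0.0003] q6 -1.74 open 0.0409
slide [-0.0007 -0.1715  0.0031] spin 0.13 dist 0.172
```

```bash
python3 -c "
from h import *
for n,dx,tcp,zs in(('s5',0,(.4943,-.2423),(.03,.04)),('s6',400,(.4938,-.2413),(.06,.07))):
  a=load('pics/%s.png'%n)
  f=lambda x,y,z:unproj(a,215+(x+.5-dx)/5-.5,200+(y+.5)/5-.5,z)
  pts=[(262,220),(240,264),(30,158)] if dx==0 else [(662,190),(640,232),(428,130)]
  for z in zs:
    A,B,C=[f(*p,z)for p in pts];m=(A+B)/2;d=m-C;print(n,z,A[:2],B[:2],C[:2],'span',np.linalg.norm(A-B),'len',np.linalg.norm(d),'yaw',np.arctan2(d[1],d[0]))
  c,s=np.cos(-.119),np.sin(-.119)
  print('expected tip',tcp[0]+.088*c,tcp[1]+.088*s,'bend',tcp[0]-.0885*c,tcp[1]-.0885*s)
"
python3 - <<'E'
import sys; sys.path.insert(0,'.')
import os; os.chdir('.')
from h import *
a=load('pics/s7.png');q=proj(a,[.5135,-.0719,.183-.08]);u,v=q.astype(int);print(u,v)
x0,y0=u-45,v-35
cv2.imwrite('pics/v7.png',cv2.convertScaleAbs(cv2.resize(a['frame'][y0:y0+65,x0:x0+90,::-1],(720,520),interpolation=cv2.INTER_CUBIC),alpha=1.3));print(x0,y0)
E
```

```text
s5 0.03 [ 0.57478249 -0.22539729] [ 0.57304523 -0.26447714] [ 0.40678539 -0.23305014] span 0.0391184404497003 len 0.16755067081294084 yaw -0.07100584195226353
s5 0.04 [ 0.57692297 -0.23246085] [ 0.57520207 -0.27117277] [ 0.41050751 -0.24004164] span 0.03875015478207599 len 0.16597324313556147 yaw -0.07100584195226381
expected tip 0.5816776509440496 -0.25274730182869426 bend 0.406425885130132 -0.2317933385018245
s6 0.06 [ 0.57305358 -0.22339658] [ 0.57096209 -0.26083236] [ 0.40676147 -0.23241924] span 0.037494156126034586 len 0.16553053852716942 yaw -0.05860419391111258
s6 0.07 [ 0.57527302 -0.23068482] [ 0.5732018  -0.26775791] [ 0.410592   -0.23962007] span 0.03713090280790926 len 0.16392683481481124 yaw -0.0586041939111132
expected tip 0.5811776509440496 -0.25174730182869426 bend 0.405925885130132 -0.23079333850182449
265 193
220 158
```

```bash
python3 -c "
from h import *
go(.4902,-.2262,.135,1.459)"
```

```text
t6.93 pos [ 0.5135 -0.0719  0.183 ] yaw 1.454 tilt [-0.001  -0.0003] q6 -1.74 open 0.0409
slide [ 0.0052 -0.156   0.0481] spin -0.27 dist 0.163
```

Call:
arm_command([
  {"slide": [0.005, -0.04, 0], "spin": 0, "gripper": 0},
  {"slide": [0.005, -0.08, 0], "spin": 0, "gripper": 0},
  {"slide": [0.005, -0.12, 0], "spin": 0, "gripper": 0},
  {"slide": [0.005, -0.156, 0.01], "spin": 0, "gripper": 0},
  {"slide": [0.005, -0.156, 0.035], "spin": 0, "gripper": 0},
  {"slide": [0.005, -0.156, 0.048], "spin": 0, "gripper": 0},
  {"slide": [0.005, -0.156, 0.048], "spin": 0, "gripper": 0},
  {"slide": [0.005, -0.156, 0.048], "spin": 0, "gripper": 0},
])

```text
t: 7.6
tool_pos: [0.4894, -0.2263, 0.1341]
tool_rot: [-0.186, -3.133, -0.003]
contact_force: [0.3, 0.1, -0.1]
opening: 0.0426
grip_force: 6.3
```

```bash
python3 -c "
from h import *
go(.4902,-.2262,.095,1.459)"
```

```text
t7.60 pos [ 0.4894 -0.2263  0.1341] yaw 1.452 tilt [-0.0031  0.0021] q6 -2.02 open 0.0426
slide [-0.001   0.0002  0.0391] spin -0.40 dist 0.039
```

Call:
arm_command([
  {"slide": [-0.001, 0, 0.02], "spin": 0, "gripper": 0},
  {"slide": [-0.001, 0, 0.035], "spin": 0, "gripper": 0},
  {"slide": [-0.001, 0, 0.042], "spin": 0, "gripper": 0},
  {"slide": [-0.001, 0, 0.044], "spin": 0, "gripper": 0},
  {"slide": [-0.001, 0, 0.046], "spin": 0, "gripper": 0},
  {"slide": [-0.001, 0, 0.046], "spin": 0, "gripper": 0},
])

```text
t: 8.1
tool_pos: [0.4925, -0.2273, 0.0912]
tool_rot: [0.185, 3.134, -0.002]
contact_force: [-0.9, -0.8, 3.8]
opening: 0.0426
grip_force: 6.2
```

```bash
python3 -c "
from h import *
a=shot('scene','pics/s8.png')
go(.4902,-.2262,.090,1.459)
bs=(235,225,290,270);print(cheese(a,bs,.026))"
```

```text
t8.15 pos [ 0.4924 -0.2273  0.0912] yaw 1.453 tilt [ 0.0023 -0.0015] q6 -2.02 open 0.0428
slide [0.0023 0.0008 0.0012] spin -0.35 dist 0.003
{'c': array([ 559.1, -235.8]), 'wh': array([36.8, 49.9]), 'yaw': -0.108, 'mean': array([ 0.5604, -0.2349], dtype=float32), 'n': 6981}
```

Call:
arm_command([
  {"slide": [0, 0, 0.003], "spin": 0, "gripper": 0},
  {"slide": [0, 0, 0.006], "spin": 0, "gripper": 0},
  {"slide": [0, 0, 0.006], "spin": 0, "gripper": 0},
  {"slide": [0, 0, 0.006], "spin": 0, "gripper": 0},
])

```text
t: 8.48
tool_pos: [0.4911, -0.2267, 0.0832]
tool_rot: [-0.186, -3.135, -0.001]
contact_force: [0.5, 0.4, -1.2]
opening: 0.0428
grip_force: 5.8
```

```bash
python3 -c "
from h import *
a=shot('scene','pics/s9.png')
go(.4902,-.2262,.090,1.459)
# bright steel edges: project expected level-tongs points
for z in(.03,.04): print([proj(a,[.4924+x*.993+.119*y,-.2273-x*.119+.993*y,z]).round(1) for x,y in((.088,.032),(.088,-.032),(-.0885,0))])
cv2.imwrite('pics/v8.png',cv2.convertScaleAbs(cv2.resize(a['frame'][205:275,210:300,::-1],(720,560),interpolation=cv2.INTER_CUBIC),alpha=1.3))"
```

```text
t8.53 pos [ 0.4911 -0.2267  0.0832] yaw 1.452 tilt [-0.0007  0.0005] q6 -2.02 open 0.0424
slide [ 0.001   0.0004 -0.0068] spin -0.38 dist 0.007
[array([271.3, 240. ]), array([262.9, 253.9]), array([221.9, 227.6])]
[array([271.4, 238.2]), array([263. , 252.1]), array([221.8, 225.8])]
```

Call:
arm_command([
  {"slide": [0, 0, 0], "spin": 0, "gripper": -0.1},
  {"slide": [0, 0, 0], "spin": 0, "gripper": -0.2},
  {"slide": [0, 0, 0], "spin": 0, "gripper": -0.3},
  {"slide": [0, 0, 0], "spin": 0, "gripper": -0.3},
  {"slide": [0, 0, 0], "spin": 0, "gripper": -0.3},
  {"slide": [0, 0, 0], "spin": 0, "gripper": -0.3},
], newtons=20)

```text
t: 9.03
tool_pos: [0.4916, -0.2268, 0.0839]
tool_rot: [0.186, 3.136, 0.001]
contact_force: [0.5, 2.8, 5.3]
opening: 0.0353
grip_force: 19.8
```

Opening stopped at 35 mm with 20 N, so the toast is between the jaws. Lifting.

Call:
arm_command([
  {"slide": [0, 0, -0.004], "spin": 0, "gripper": -0.3},
  {"slide": [0, 0, -0.008], "spin": 0, "gripper": -0.3},
  {"slide": [0, 0, -0.015], "spin": 0, "gripper": -0.3},
  {"slide": [0, 0, -0.025], "spin": 0, "gripper": -0.3},
  {"slide": [0, 0, -0.035], "spin": 0, "gripper": -0.3},
  {"slide": [0, 0, -0.045], "spin": 0, "gripper": -0.3},
  {"slide": [0, 0, -0.045], "spin": 0, "gripper": -0.3},
  {"slide": [0, 0, -0.045], "spin": 0, "gripper": -0.3},
])

```text
t: 9.7
tool_pos: [0.4921, -0.2274, 0.13]
tool_rot: [0.186, 3.134, -0.002]
contact_force: [-0.3, 0.3, -1.1]
opening: 0.0353
grip_force: 20.1
```

```bash
python3 -c "
from h import *
a=shot('scene','pics/s10.png')
go(.49,-.2267,.128,1.453)
bs=(235,205,290,270);print('px compare at board z',cheese(a,bs,.026));print('at lifted',cheese(a,bs,.07))
cv2.imwrite('pics/v10.png',cv2.convertScaleAbs(cv2.resize(a['frame'][195:265,210:300,::-1],(720,560),interpolation=cv2.INTER_CUBIC),alpha=1.3))"
```

```text
t9.75 pos [ 0.4915 -0.227   0.1291] yaw 1.452 tilt [ 0.0008 -0.0006] q6 -2.02 open 0.0355
slide [0.0016 0.0002 0.0011] spin -0.03 dist 0.002
px compare at board z {'c': array([ 556.4, -203.6]), 'wh': array([35.4, 55.5]), 'yaw': -0.209, 'mean': array([ 0.5567, -0.2039], dtype=float32), 'n': 7588}
at lifted {'c': array([ 566.5, -235.5]), 'wh': array([33.9, 53.2]), 'yaw': -0.209, 'mean': array([ 0.5668, -0.2358], dtype=float32), 'n': 7588}
```

View pics/v10.png

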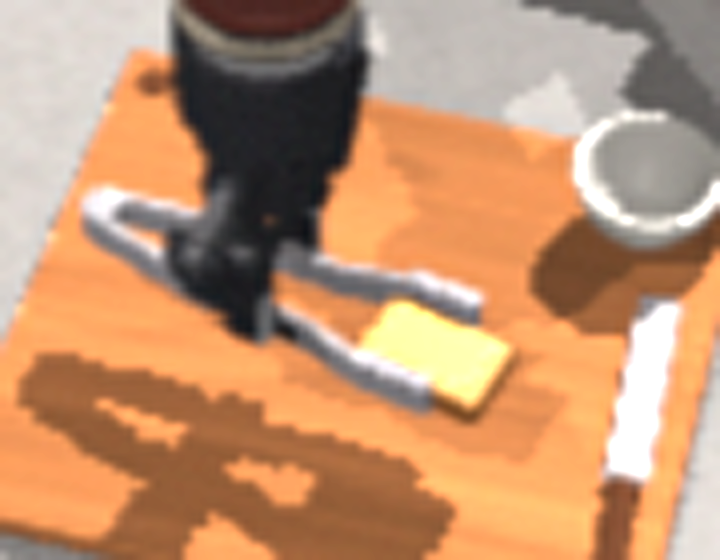

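The toast is held between the jaws, cheese up, at (440,355), clear of the board with its shadow separated. Carrying it to the grill.

Call:
arm_command([
  {"slide": [0, 0, -0.015], "spin": 0, "gripper": -0.3},
  {"slide": [0, 0, -0.035], "spin": 0, "gripper": -0.3},
  {"slide": [0, 0, -0.055], "spin": 0, "gripper": -0.3},
  {"slide": [0, 0.015, -0.065], "spin": -1, "gripper": -0.3},
  {"slide": [0, 0.04, -0.065], "spin": -2, "gripper": -0.3},
  {"slide": [0, 0.07, -0.065], "spin": -4, "gripper": -0.3},
  {"slide": [0, 0.1, -0.065], "spin": -6, "gripper": -0.3},
  {"slide": [0, 0.13, -0.065], "spin": -6.8, "gripper": -0.3},
])

```text
t: 10.42
tool_pos: [0.5063, -0.0966, 0.1928]
tool_rot: [0.001, -3.14, -0.001]
contact_force: [0.2, 0.5, -0.9]
opening: 0.0351
grip_force: 20.2
```

```bash
python3 -c "
from h import *
go(.464,.127,.19,1.571);print(status.get_obs()['grip_force'])"
```

```text
t10.42 pos [ 0.5063 -0.0966  0.1928] yaw 1.572 tilt [-0.0011  0.0004] q6 -1.90 open 0.0351
slide [0.0421 0.2236 0.003 ] spin 0.04 dist 0.228
20.19973397254944
```

Call:
arm_command([
  {"slide": [0.006, 0.03, 0], "spin": 0, "gripper": -0.3},
  {"slide": [0.012, 0.065, 0], "spin": 0, "gripper": -0.3},
  {"slide": [0.02, 0.1, 0], "spin": 0, "gripper": -0.3},
  {"slide": [0.026, 0.135, 0], "spin": 0, "gripper": -0.3},
  {"slide": [0.032, 0.17, 0], "spin": 0, "gripper": -0.3},
  {"slide": [0.038, 0.2, 0], "spin": 0, "gripper": -0.3},
  {"slide": [0.042, 0.22, 0], "spin": 0, "gripper": -0.3},
  {"slide": [0.042, 0.22, 0], "spin": 0, "gripper": -0.3},
])

```text
t: 11.08
tool_pos: [0.4632, 0.1251, 0.1926]
tool_rot: [0.007, -3.14, -0.002]
contact_force: [0.2, 0.1, -0.2]
opening: 0.035
grip_force: 20.3
```

```bash
python3 -c "
from h import *
a=shot('scene','pics/s11.png');b=shot('top','pics/t11.png')
go(.464,.127,.14,1.571);print(status.get_obs()['grip_force'])
z=.13
for im,bx in((a,(250,120,320,180)),(b,(160,150,220,210))): print(cheese(im,bx,z))
print(proj(a,[.536,.127,z]),proj(b,[.536,.127,z]),proj(a,[.5485,.2393,.064]),proj(b,[.5485,.2393,.064]))
for f,im in(('s0',load('pics/s0.png')),('s11',a)): print('done',f,cheese(im,(280,140,312,165),.064))"
```

```text
t11.18 pos [0.4642 0.1225 0.1929] yaw 1.573 tilt [-0.0012 -0.0007] q6 -1.47 open 0.0353
slide [0.0001 0.0045 0.0529] spin 0.11 dist 0.053
20.25824725627899
{'c': array([551.4, 143.5]), 'wh': array([89.3, 53.7]), 'yaw': 0.768, 'mean': array([0.5497, 0.144 ], dtype=float32), 'n': 7831}
None
[288.82281916 154.98528063] [204.900521   170.00001936] [298.55219955 151.35960511] [168.26605348 172.09055091]
done s0 {'c': array([547.3, 238.5]), 'wh': array([52.4, 35.4]), 'yaw': 0.112, 'mean': array([0.5473, 0.2381], dtype=float32), 'n': 3939}
done s11 {'c': array([534.2, 220.3]), 'wh': array([95.4, 57.4]), 'yaw': 0.768, 'mean': array([0.5324, 0.2208], dtype=float32), 'n': 7831}
```

Call:
arm_command([
  {"slide": [-0.014, 0.003, 0.01], "spin": 0, "gripper": -0.3},
  {"slide": [-0.014, 0.003, 0.025], "spin": 0, "gripper": -0.3},
  {"slide": [-0.014, 0.003, 0.04], "spin": 0, "gripper": -0.3},
  {"slide": [-0.014, 0.003, 0.053], "spin": 0, "gripper": -0.3},
  {"slide": [-0.014, 0.003, 0.062], "spin": 0, "gripper": -0.3},
  {"slide": [-0.014, 0.003, 0.066], "spin": 0, "gripper": -0.3},
  {"slide": [-0.014, 0.003, 0.066], "spin": 0, "gripper": -0.3},
  {"slide": [-0.014, 0.003, 0.066], "spin": 0, "gripper": -0.3},
])

```text
t: 11.85
tool_pos: [0.479, 0.1247, 0.1278]
tool_rot: [0.001, 3.141, -0.0]
contact_force: [0.8, 0.4, 0.0]
opening: 0.035
grip_force: 20.3
```

```bash
python3 -c "
from h import *
a=shot('scene','pics/s12.png')
go(.478,.126,.123,1.571);o=status.get_obs();print(o['grip_force'],o['contact_force'],o['wrist_torque'])
print(cheese(a,(265,135,296,175),.066), 'done',cheese(a,(292,135,312,162),.064))
cv2.imwrite('pics/x12.png',a['frame'][:,:,::-1])"
```

```text
t11.90 pos [0.4793 0.1249 0.1283] yaw 1.571 tilt [0.0013 0.0001] q6 -1.47 open 0.0348
slide [0.0013 0.0011 0.0053] spin -0.02 dist 0.006
20.25790572166443 [ 0.07241937 -0.03325491  0.0301175 ] [ 0.02820725 -0.03485635 -0.00530767]
{'c': array([549.7, 127.9]), 'wh': array([34.3, 47.4]), 'yaw': -0.033, 'mean': array([0.5484, 0.1282], dtype=float32), 'n': 3414} done {'c': array([547.4, 238.7]), 'wh': array([49.7, 34.3]), 'yaw': 0.114, 'mean': array([0.5471, 0.2384], dtype=float32), 'n': 3790}
```

Call:
arm_command([
  {"slide": [0, 0, 0.002], "spin": 0, "gripper": -0.3},
  {"slide": [0, 0, 0.004], "spin": 0, "gripper": -0.3},
  {"slide": [0, 0, 0.005], "spin": 0, "gripper": -0.3},
  {"slide": [0, 0, 0.005], "spin": 0, "gripper": -0.3},
  {"slide": [0, 0, 0.005], "spin": 0, "gripper": -0.3},
])

```text
t: 12.32
tool_pos: [0.4787, 0.1252, 0.1226]
tool_rot: [-0.001, 3.142, 0.0]
contact_force: [0.6, 0.3, -1.2]
opening: 0.0352
grip_force: 20.3
```

Call:
arm_command([
  {"slide": [0, 0, 0.001], "spin": 0, "gripper": -0.3},
  {"slide": [0, 0, 0.002], "spin": 0, "gripper": -0.3},
  {"slide": [0, 0, 0.002], "spin": 0, "gripper": -0.3},
  {"slide": [0, 0, 0.002], "spin": 0, "gripper": -0.3},
])

```text
t: 12.65
tool_pos: [0.479, 0.1253, 0.1219]
tool_rot: [0.001, -3.141, 0.0]
contact_force: [-3.7, -0.6, 6.7]
opening: 0.0353
grip_force: 20.7
```

Contact with the plate felt. Opening the jaws while still holding the tongs.

Call:
arm_command([
  {"slide": [0, 0, -0.001], "spin": 0, "gripper": -0.15},
  {"slide": [0, 0, -0.001], "spin": 0, "gripper": -0.08},
  {"slide": [0, 0, -0.001], "spin": 0, "gripper": 0},
  {"slide": [0, 0, -0.001], "spin": 0, "gripper": 0},
  {"slide": [0, 0, -0.001], "spin": 0, "gripper": 0},
  {"slide": [0, 0, -0.001], "spin": 0, "gripper": 0},
])

```text
t: 13.15
tool_pos: [0.4786, 0.1251, 0.1214]
tool_rot: [0.001, -3.141, 0.0]
contact_force: [0.4, -0.1, -0.3]
opening: 0.0427
grip_force: 5.9
```

```bash
python3 -c "
from h import *
a=shot('scene','pics/s13.png')
go(.478,.126,.16,1.571);o=status.get_obs();print(o['grip_force'],o['contact_force'])
print(cheese(a,(265,135,296,175),.064), 'done',cheese(a,(292,135,312,162),.064))"
```

```text
t13.20 pos [0.4786 0.1251 0.1214] yaw 1.571 tilt [-0.0003 -0.    ] q6 -1.47 open 0.0427
slide [ 0.0006  0.0009 -0.0386] spin 0.01 dist 0.039
5.854680860065855 [ 0.08471149  0.33895856 -0.72175916]
{'c': array([551.2, 124.4]), 'wh': array([34.9, 46.8]), 'yaw': -0.041, 'mean': array([0.5492, 0.1237], dtype=float32), 'n': 3771} done {'c': array([547.3, 238.6]), 'wh': array([49.9, 35. ]), 'yaw': 0.117, 'mean': array([0.5472, 0.2383], dtype=float32), 'n': 3820}
```

Call:
arm_command([
  {"slide": [0, 0, -0.004], "spin": 0, "gripper": 0},
  {"slide": [0, 0, -0.01], "spin": 0, "gripper": 0},
  {"slide": [0, 0, -0.02], "spin": 0, "gripper": 0},
  {"slide": [0, 0, -0.035], "spin": 0, "gripper": 0},
  {"slide": [0, 0, -0.055], "spin": 0, "gripper": 0},
  {"slide": [0, 0, -0.08], "spin": 0, "gripper": 0},
  {"slide": [0, 0, -0.08], "spin": 0, "gripper": 0},
  {"slide": [0, 0, -0.08], "spin": 0, "gripper": 0},
])

```text
t: 13.87
tool_pos: [0.48, 0.1253, 0.2045]
tool_rot: [-0.001, 3.136, 0.001]
contact_force: [0.2, -0.2, -0.7]
opening: 0.0426
grip_force: 5.9
```

```bash
python3 -c "
from h import *
a=shot('scene','pics/s14.png');b=shot('top','pics/t14.png')
go(.481,-.147,.20,1.703)
print(cheese(a,(262,130,296,175),.064), 'top',cheese(b,(180,150,225,215),.064), 'done',cheese(b,(155,155,180,195),.064))"
```

```text
t13.97 pos [0.4784 0.1251 0.2013] yaw 1.571 tilt [-0.0004 -0.    ] q6 -1.47 open 0.0425
slide [-0.0025 -0.2721  0.0013] spin -7.56 dist 0.272
{'c': array([551.6, 124.3]), 'wh': array([34. , 46.6]), 'yaw': -0.059, 'mean': array([0.5496, 0.1231], dtype=float32), 'n': 3682} top None done None
```

Call:
arm_command([
  {"slide": [0, -0.03, 0], "spin": -1, "gripper": 0},
  {"slide": [0, -0.07, 0], "spin": -2, "gripper": 0},
  {"slide": [0, -0.11, 0], "spin": -3, "gripper": 0},
  {"slide": [0, -0.15, 0], "spin": -4, "gripper": 0},
  {"slide": [0, -0.19, 0], "spin": -5, "gripper": 0},
  {"slide": [0.003, -0.23, 0], "spin": -5.4, "gripper": 0},
  {"slide": [0.003, -0.265, 0], "spin": -5.4, "gripper": 0},
  {"slide": [0.003, -0.29, 0], "spin": -5.4, "gripper": 0},
])

```text
t: 14.63
tool_pos: [0.4745, -0.1673, 0.2]
tool_rot: [0.145, -3.136, -0.001]
contact_force: [0.8, 1.0, -0.6]
opening: 0.0429
grip_force: 5.9
```

```bash
python3 -c "
from h import *
go(.475,-.165,.11,1.664)"
```

```text
t14.63 pos [ 0.4745 -0.1673  0.2   ] yaw 1.663 tilt [-0.0024  0.0006] q6 -2.15 open 0.0429
slide [-0.0009  0.0022  0.09  ] spin -0.05 dist 0.090
```

Call:
arm_command([
  {"slide": [0, 0, 0.03], "spin": 0, "gripper": 0},
  {"slide": [0, 0, 0.06], "spin": 0, "gripper": 0},
  {"slide": [0, 0, 0.085], "spin": 0, "gripper": 0},
  {"slide": [0, 0, 0.1], "spin": 0, "gripper": 0},
  {"slide": [0, 0, 0.108], "spin": 0, "gripper": 0},
  {"slide": [0, 0, 0.112], "spin": 0, "gripper": 0},
  {"slide": [0, 0, 0.114], "spin": 0, "gripper": 0},
  {"slide": [0, 0, 0.114], "spin": 0, "gripper": 0},
])

```text
t: 15.3
tool_pos: [0.4761, -0.1649, 0.0878]
tool_rot: [-0.149, 3.138, -0.0]
contact_force: [0.2, 0.3, -0.2]
opening: 0.0428
grip_force: 5.9
```

Call:
arm_command([
  {"slide": [0, 0, 0.002], "spin": 0, "gripper": 0},
  {"slide": [0, 0, 0.004], "spin": 0, "gripper": 0},
  {"slide": [0, 0, 0.004], "spin": 0, "gripper": 0},
  {"slide": [0, 0, 0.004], "spin": 0, "gripper": 0},
])

```text
t: 15.63
tool_pos: [0.476, -0.1649, 0.084]
tool_rot: [-0.149, 3.137, -0.001]
contact_force: [0.2, 0.9, -0.8]
opening: 0.0426
grip_force: 5.9
```

Call:
arm_command([
  {"slide": [0, 0, 0.001], "spin": 0, "gripper": 0},
  {"slide": [0, 0, 0.001], "spin": 0, "gripper": 0.1},
  {"slide": [0, 0, 0.001], "spin": 0, "gripper": 0.3},
  {"slide": [0, 0, 0.001], "spin": 0, "gripper": 0.7},
  {"slide": [0, 0, 0.001], "spin": 0, "gripper": 1},
  {"slide": [0, 0, 0.001], "spin": 0, "gripper": 1},
  {"slide": [0, 0, 0.001], "spin": 0, "gripper": 1},
  {"slide": [0, 0, 0.001], "spin": 0, "gripper": 1},
])

```text
t: 16.3
tool_pos: [0.4758, -0.1649, 0.0826]
tool_rot: [-0.148, 3.138, -0.0]
contact_force: [1.0, 0.3, 0.6]
opening: 0.0852
grip_force: 0.0
```

Call:
arm_command([
  {"slide": [0, 0, -0.01], "spin": 0, "gripper": 1},
  {"slide": [0, 0, -0.03], "spin": 0, "gripper": 1},
  {"slide": [0, 0, -0.06], "spin": 0, "gripper": 1},
  {"slide": [0, 0, -0.1], "spin": 0, "gripper": 1},
  {"slide": [0, 0, -0.14], "spin": 0, "gripper": 1},
  {"slide": [0, 0, -0.18], "spin": 0, "gripper": 1},
  {"slide": [0, 0, -0.22], "spin": 0, "gripper": 1},
  {"slide": [0, 0, -0.26], "spin": 0, "gripper": 1},
])

```text
t: 16.97
tool_pos: [0.4752, -0.1645, 0.3455]
tool_rot: [-0.149, 3.137, -0.001]
contact_force: [0.8, -0.7, -0.4]
opening: 0.0853
grip_force: 0.0
```

```bash
python3 -c "
from h import *
a=shot('scene','pics/s15.png')
go(.53,.177,.36,0.0)
# steel tongs: grey bright pixels on board region, brightest components
b0=load('pics/s0.png')['frame'][190:270,200:310].astype(int); f=a['frame'][190:270,200:310].astype(int)
m=((f.max(2)-f.min(2))<28)&(f.max(2)>70); k,l,st,c=cv2.connectedComponentsWithStats(m.astype('uint8'))
for i in range(1,k):
  if st[i,4]>15: print(st[i]+[200,190,0,0,0],c[i]+[200,190])
P=lambda x,y,z:proj(a,[.476+x*.9957-.0928*y,-.165+x*.0928+.9957*y,z]).round(1)
print('expected tips/bend',P(.088,.037,.03),P(.088,-.037,.03),P(-.0885,0,.03))
print('steel frac along arms',[[f[tuple((q[::-1]-[190,200]).round().astype(int))] for q in [P(x,sg*(.009+(x+.08)*.168),.026)]] for sg in(1,-1) for x in(-.06,-.04,.05,.08)])"
```

```text
t17.02 pos [ 0.4777 -0.1658  0.3558] yaw 1.665 tilt [ 0.0146 -0.0076] q6 -2.15 open 0.0853
slide [-0.0845  0.3363 -0.006 ] spin 95.42 dist 0.347
[ 200  190  110   80 3638] [255.95492029 217.46124244]
[223 217  49  22 325] [246.40923077 223.79692308]
[286 232   9  23 113] [289.80530973 243.12389381]
expected tips/bend [272.9 220. ] [267.9 235.9] [222.6 217.4]
steel frac along arms [[array([152, 141, 139])], [array([99, 97, 99])], [array([88, 85, 88])], [array([156, 134, 126])], [array([156, 146, 148])], [array([182, 174, 176])], [array([200, 190, 191])], [array([116, 106, 107])]]
```

The tongs component in the picture (x 223–272, y 217–239) matches the expected tongs pose on the board. On to the lid handle.

```bash
python3 -c "
from h import *
go(.666,.177,.42,0.0)"
```

```text
t17.02 pos [ 0.4777 -0.1658  0.3558] yaw 1.665 tilt [ 0.0146 -0.0076] q6 -2.15 open 0.0853
slide [-0.2207  0.3229 -0.064 ] spin 95.42 dist 0.396
```

Call:
arm_command([
  {"slide": [-0.02, 0.02, -0.05], "spin": 7, "gripper": 1},
  {"slide": [-0.04, 0.05, -0.065], "spin": 14, "gripper": 1},
  {"slide": [-0.06, 0.08, -0.065], "spin": 21, "gripper": 1},
  {"slide": [-0.08, 0.11, -0.065], "spin": 28, "gripper": 1},
  {"slide": [-0.1, 0.14, -0.065], "spin": 35, "gripper": 1},
  {"slide": [-0.12, 0.17, -0.065], "spin": 42, "gripper": 1},
  {"slide": [-0.14, 0.2, -0.065], "spin": 49, "gripper": 1},
  {"slide": [-0.16, 0.23, -0.065], "spin": 56, "gripper": 1},
])

```text
t: 17.68
tool_pos: [0.6137, 0.0813, 0.4082]
tool_rot: [1.312, 2.854, 0.0]
contact_force: [0.1, 0.5, 0.3]
opening: 0.0856
grip_force: 0.0
```

```bash
python3 -c "
from h import *
go(.666,.177,.42,0.0)"
```

```text
t17.68 pos [0.6137 0.0813 0.4082] yaw 0.709 tilt [0.0007 0.    ] q6 -0.70 open 0.0856
slide [ 0.0386  0.102  -0.0118] spin 40.64 dist 0.110
```

Call:
arm_command([
  {"slide": [0.01, 0.025, -0.01], "spin": 7, "gripper": 1},
  {"slide": [0.02, 0.05, -0.012], "spin": 14, "gripper": 1},
  {"slide": [0.03, 0.075, -0.012], "spin": 21, "gripper": 1},
  {"slide": [0.038, 0.1, -0.012], "spin": 28, "gripper": 1},
  {"slide": [0.038, 0.1, -0.012], "spin": 35, "gripper": 1},
  {"slide": [0.038, 0.1, -0.012], "spin": 40.6, "gripper": 1},
  {"slide": [0.038, 0.1, -0.012], "spin": 40.6, "gripper": 1},
  {"slide": [0.038, 0.1, -0.012], "spin": 40.6, "gripper": 1},
])

```text
t: 18.35
tool_pos: [0.6638, 0.1735, 0.4198]
tool_rot: [2.211, 2.231, 0.0]
contact_force: [-0.8, 0.4, 0.1]
opening: 0.0855
grip_force: 0.0
```

```bash
python3 -c "
from h import *
go(.666,.177,.325,0.0)"
```

```text
t18.35 pos [0.6638 0.1735 0.4198] yaw 0.009 tilt [ 0.0001 -0.    ] q6 0.14 open 0.0855
slide [0.0034 0.0022 0.0948] spin 0.51 dist 0.095
```

Call:
arm_command([
  {"slide": [0.003, 0.002, 0.03], "spin": 0.5, "gripper": 1},
  {"slide": [0.003, 0.002, 0.06], "spin": 0.5, "gripper": 1},
  {"slide": [0.003, 0.002, 0.085], "spin": 0.5, "gripper": 1},
  {"slide": [0.003, 0.002, 0.097], "spin": 0.5, "gripper": 1},
  {"slide": [0.003, 0.002, 0.097], "spin": 0.5, "gripper": 1},
  {"slide": [0.003, 0.002, 0.097], "spin": 0.5, "gripper": 0.3},
  {"slide": [0.003, 0.002, 0.097], "spin": 0.5, "gripper": -0.2},
  {"slide": [0.003, 0.002, 0.097], "spin": 0.5, "gripper": -0.2},
], newtons=20)

```text
t: 19.02
tool_pos: [0.6668, 0.1765, 0.3258]
tool_rot: [2.222, 2.217, 0.006]
contact_force: [-0.6, 0.1, 0.1]
opening: 0.0516
grip_force: 0.0
```

Call:
arm_command([
  {"slide": [0, 0, 0], "spin": 0, "gripper": -0.4},
  {"slide": [0, 0, 0], "spin": 0, "gripper": -0.6},
  {"slide": [0, 0, 0], "spin": 0, "gripper": -0.8},
  {"slide": [0, 0, 0], "spin": 0, "gripper": -0.9},
  {"slide": [0, 0, 0], "spin": 0, "gripper": -0.9},
  {"slide": [0, 0, 0], "spin": 0, "gripper": -0.9},
])

```text
t: 19.52
tool_pos: [0.6654, 0.1766, 0.3239]
tool_rot: [-2.223, -2.218, 0.001]
contact_force: [-5.4, -0.6, 4.2]
opening: 0.0153
grip_force: 20.7
```

```bash
python3 -c "
from h import *
go(.666,.177,.323,0.0);o=status.get_obs();print(o['grip_force'],o['contact_force'])"
```

```text
t19.52 pos [0.6654 0.1766 0.3239] yaw -0.002 tilt [-0.0011 -0.    ] q6 0.15 open 0.0153
slide [0.0004 0.0006 0.0009] spin -0.13 dist 0.001
20.71100413799286 [-5.35598171 -0.61889596  4.20167665]
```

```bash
python3 -c "
import numpy as np
f=lambda a:np.array([85-213*np.cos(a)+20*np.sin(a),58+213*np.sin(a)+20*np.cos(a)])
A=np.linspace(1.65,.45,25)
for s in range(0,24,8):
  print([ [round(v,1) for v in (f(a)-f(A[s]))] for a in A[s+1:s+9]], A[s+8])"
```

```text
[[np.float64(-10.6), np.float64(1.6)], [np.float64(-21.2), np.float64(2.6)], [np.float64(-31.9), np.float64(3.1)], [np.float64(-42.6), np.float64(3.1)], [np.float64(-53.3), np.float64(2.6)], [np.float64(-63.9), np.float64(1.5)], [np.float64(-74.5), np.float64(-0.2)], [np.float64(-85.0), np.float64(-2.3)]] 1.25
[[np.float64(-10.4), np.float64(-2.7)], [np.float64(-20.6), np.float64(-5.9)], [np.float64(-30.6), np.float64(-9.5)], [np.float64(-40.5), np.float64(-13.7)], [np.float64(-50.1), np.float64(-18.4)], [np.float64(-59.4), np.float64(-23.5)], [np.float64(-68.6), np.float64(-29.2)], [np.float64(-77.4), np.float64(-35.2)]] 0.85
[[np.float64(-8.5), np.float64(-6.5)], [np.float64(-16.7), np.float64(-13.4)], [np.float64(-24.5), np.float64(-20.7)], [np.float64(-31.9), np.float64(-28.4)], [np.float64(-39.0), np.float64(-36.4)], [np.float64(-45.6), np.float64(-44.8)], [np.float64(-51.8), np.float64(-53.6)], [np.float64(-57.5), np.float64(-62.6)]] 0.45
```

Call:
arm_command([
  {"slide": [0, -0.0106, -0.0016], "spin": 0, "gripper": -0.9},
  {"slide": [0, -0.0212, -0.0026], "spin": 0, "gripper": -0.9},
  {"slide": [0, -0.0319, -0.0031], "spin": 0, "gripper": -0.9},
  {"slide": [0, -0.0426, -0.0031], "spin": 0, "gripper": -0.9},
  {"slide": [0, -0.0533, -0.0026], "spin": 0, "gripper": -0.9},
  {"slide": [0, -0.0639, -0.0015], "spin": 0, "gripper": -0.9},
  {"slide": [0, -0.0745, 0.0002], "spin": 0, "gripper": -0.9},
  {"slide": [0, -0.085, 0.0023], "spin": 0, "gripper": -0.9},
])

```text
t: 20.18
tool_pos: [0.5807, 0.1771, 0.3207]
tool_rot: [2.223, 2.218, 0.005]
contact_force: [1.1, 1.1, 0.2]
opening: 0.0149
grip_force: 21.0
```

Call:
arm_command([
  {"slide": [0, -0.0104, 0.0027], "spin": 0, "gripper": -0.9},
  {"slide": [0, -0.0206, 0.0059], "spin": 0, "gripper": -0.9},
  {"slide": [0, -0.0306, 0.0095], "spin": 0, "gripper": -0.9},
  {"slide": [0, -0.0405, 0.0137], "spin": 0, "gripper": -0.9},
  {"slide": [0, -0.0501, 0.0184], "spin": 0, "gripper": -0.9},
  {"slide": [0, -0.0594, 0.0235], "spin": 0, "gripper": -0.9},
  {"slide": [0, -0.0686, 0.0292], "spin": 0, "gripper": -0.9},
  {"slide": [0, -0.0774, 0.0352], "spin": 0, "gripper": -0.9},
])

```text
t: 20.85
tool_pos: [0.503, 0.1775, 0.2851]
tool_rot: [2.224, 2.219, 0.004]
contact_force: [-3.0, 2.3, 1.5]
opening: 0.0151
grip_force: 21.2
```

Call:
arm_command([
  {"slide": [0, -0.0085, 0.0065], "spin": 0, "gripper": -0.9},
  {"slide": [0, -0.0167, 0.0134], "spin": 0, "gripper": -0.9},
  {"slide": [0, -0.0245, 0.0207], "spin": 0, "gripper": -0.9},
  {"slide": [0, -0.0319, 0.0284], "spin": 0, "gripper": -0.9},
  {"slide": [0, -0.039, 0.0364], "spin": 0, "gripper": -0.9},
  {"slide": [0, -0.0456, 0.0448], "spin": 0, "gripper": -0.9},
  {"slide": [0, -0.0518, 0.0536], "spin": 0, "gripper": -0.9},
  {"slide": [0, -0.0575, 0.0626], "spin": 0, "gripper": -0.9},
])

```text
t: 21.52
tool_pos: [0.4452, 0.1771, 0.2214]
tool_rot: [-2.224, -2.218, 0.0]
contact_force: [-2.5, 4.5, -1.3]
opening: 0.0153
grip_force: 21.3
```

Call:
arm_command([
  {"slide": [0, 0, 0], "spin": 0, "gripper": -0.9},
  {"slide": [0, 0, 0], "spin": 0, "gripper": -0.9},
  {"slide": [0, 0, 0], "spin": 0, "gripper": -0.9},
  {"slide": [0, 0, 0], "spin": 0, "gripper": -0.9},
], newtons=25)

```text
t: 21.85
tool_pos: [0.445, 0.1771, 0.2212]
tool_rot: [-2.223, -2.217, 0.003]
contact_force: [-1.7, 5.5, -0.4]
opening: 0.0148
grip_force: 24.8
```

```bash
python3 -c "
from h import *
from scipy.optimize import minimize_scalar
a=shot('scene','pics/s16.png');b=shot('top','pics/t16.png')
o=status.get_obs();print(o['tool_pos'],o['dq'].round(3),o['contact_force'],o['grip_force'])
# bar rel. motion -> angle
f=lambda a:np.array([.085-.213*np.cos(a)+.02*np.sin(a),.058+.213*np.sin(a)+.02*np.cos(a)])
t=f(1.65)+np.array(o['tool_pos'])[[0,2]]-[.6654,.3239]
r=minimize_scalar(lambda q:np.sum((f(q)-t)**2),bounds=(0,1.7),method='bounded');print('lid angle',r.x,'resid mm',r.fun**.5*1e3)
# side-edge white line & cheek line: bright pixels right side, scene
x,y=proj(a,[.629,.062,.058]).astype(int);print('cheek px',x,y)
np.save('pics/c.npy',a['frame'][y-30:y+20,x-45:x+20])
print(cv2.resize(a['frame'][y-24:y+12,x-44:x+16].max(2),None,fx=1,fy=1)[::2])" | head -60
```

```text
[0.44505286 0.17711633 0.2211953 ] [-0.     0.002  0.001  0.     0.001  0.   ] [-1.00856651  5.09346573 -1.58380929] 24.794606566429138
lid angle 0.4383868696272739 resid mm 0.9416996753227255
cheek px 305 185
[[163 164 163 ...  95  89 123]
 [162 163 161 ...  77  69  68]
 [166 167 168 ...  71  70  68]
 ...
 [ 97  96  97 ... 166 168 168]
 [ 94  97  99 ... 144 145 161]
 [ 97  97  97 ... 140 142 161]]
```

The lid is held still at about 0.44 rad by bar kinematics, with 0.9 mm residual, inside the 0.37–0.53 window. Both toasts and the tongs were checked in earlier images. Handing in.

```bash
python3 -c "
from h import *
a=load('pics/s16.png');f=a['frame'][190:270,200:310].astype(int)
m=((f.max(2)-f.min(2))<28)&(f.max(2)>70); k,l,st,c=cv2.connectedComponentsWithStats(m.astype('uint8'))
print([s+[200,190,0,0,0] for s in st[1:] if s[4]>100])
print(order.finish_job())"
```

```text
[array([ 200,  190,  110,   80, 3657]), array([222, 217,  50,  22, 324]), array([286, 232,   9,  23, 113])]
the job is handed in; nothing more can be done
None
```

The job is handed in, with no verdict returned: the toast is on the grill beside the other, the tongs are back on the board and let go of, and the lid is held at about 0.44 rad, inferred from arm motion because I did not check the white lines in a picture.

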